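Park the sprung plunger of the exhibit cradle and unload the stapler

TASK

The prints on the desk stapler have been lifted, so free it from the sloping exhibit cradle. Pull the cradle's sprung plunger back by its knob and swing its handle fully down towards the front of the cradle into the holding notch, so that it stays back by itself when you let go; only then lift the stapler out of the cradle and set it down gently in the steel tray, lying on its base. Leave the plunger parked in its notch for the next exhibit and do not disturb the other things on the table.

Things in the scene. Friction and masses are not known exactly. Their poses are not given: they have to be found in the camera images.
- exhibit_cradle: Sloping metal work-holder, 320 mm wide, fixed. Origin on the table under its base; x level from its low front edge to its back, y to its left, z up. Its flat stage, 316 mm (y) by 150 mm, rises 30 degrees to the back; its middle is at z = 60 mm. In this frame S = (-0.5, 0, 0.866) points square out of the stage, U = (0.866, 0, 0.5) up the slope.
- bed_center (a point): Where the stapler's centre lies in the cradle: 25 mm off the stage (along S), 56 mm left of its middle. Frame as the cradle's (level). The stapler is pinched along y between a padded stop at its left, 56 mm high, and the plunger's rubber foot at its right; its low side rests on two tabs 12 mm high, which leave 100 mm free at its middle.
- plunger_foot (a point): Face of the sprung plunger's rubber foot, 25 mm across, on the rod's axis. The rod runs along the cradle's y over the middle of the slope, 38 mm off the stage (along S), from this foot to the right through a steel housing 28 mm wide and 56 mm high (along S). The housing's near end is 42 mm from the foot when forward; with its spring barrel it is 87 mm long.
- notch (a point): Holding notch: the short leg of the L-shaped slot in the plunger's housing, at the right (spring) end of the slot, open to the cradle's front. The slot lets the upright handle only slide along y; in the last 8 mm of the stroke the handle can swing down to the front into the notch, whose wall then holds it against the spring. Frame as the cradle's.
- knob (a point): Centre of the black ball knob, 26 mm across, on the plunger's handle, 58 mm from the rod's axis; stem 9 mm thick. z along the stem, outwards, y along the rod. Plunger forward, handle upright: 96 mm off the stage. Drawing back moves it along the cradle's -y; swinging down moves it on a 58 mm arc about the rod, first along -U, then also towards the stage.
- plunger (a joint): Stroke in m: 0 pressing on the stapler (-0.006 without it), growing as the plunger is drawn back along the cradle's -y, to the stop at 0.032. The spring presses forward with 5 N at 0, 9 N at 0.032 and snaps it forward unless the handle is in the notch. The handle enters the notch from 0.024 to 0.032 and parks at about 0.024.
- plunger_handle (a joint): Angle of the handle about the rod in rad: 0 upright (square to the stage), growing as it swings down towards the cradle's front, 1.05 fully down in the notch. In the slot it has play from -0.1 to about 0.2. Light friction keeps it at the angle where it is left.
- stapler_center (a point): Centre, half-way up, of a black desk stapler 171 mm long (its y), 34 mm wide, 50 mm high, about 0.19 kg. z up out of its base; in the cradle z is along S, y along the cradle's y. The base is 25 to 17 mm below this point; the shut upper arm, 22 mm wide and the place to grip, from 2 to 25 mm above it. Arm and base are rigid together.
- steel_tray: Shallow steel tray, fixed, lying on the paper 4 mm above the table: 201 mm (its x) by 301 mm (its y), walls 30 mm high, 2 mm thick. Origin: centre of its underside; floor 2 mm thick; z up.
- powder_white: Bystander: powder jar with white lid, standing by the front right of the cradle, 63 mm across, 62 mm high, origin at the centre of its underside.
- loupe: Bystander: black stand loupe, 43 mm across, 32 mm high, origin at the centre of its underside.
- squirrel_brush: Bystander: dusting brush lying on the table, 166 mm long (its y), 23 mm high, origin on the table at its middle.

How it is judged:
By the outcome, as a careful person would: the job done as asked, in the order asked, and still so for the second after the job is handed in, with the robot touching nothing.
It also fails if it takes over 48 s, if anything falls off the work surface, if the arm or the gripper's body presses on something with over 40 N, if the wrist force passes 120 N, or if a joint passes its speed limit or range.

ROBOT

A 7-joint arm with a two-finger parallel gripper is mounted at the origin on a cart in front of the work surface, level with it; the furniture and walls round the work are solid. World frame = base frame: x ahead of the robot, y to its left, z up, the work surface at z = 0. Lengths are in mm, angles in rad, forces in N, time in s.
With the tool pointing down it reaches from about 350 to 900 mm from the base axis. Payload 19.9 kg.
Tool frame: the origin (TCP) lies midway between the tips of the shut fingers; the grasp point (between the pads) lies 19 mm behind it; z points along the fingers, y is the line along which they close (so a half turn about z gives the same grasp; the last joint's range is limited). The gripper opens to 94 mm and grips with 3 to 60 N. Pads are 16 mm wide; open, the fingers measure 119 mm over their backs; the gripper's body (75 mm by 177 mm) begins 78 mm behind the grasp point.
Start: joints at [-1.149, 0.417, -0.01, 1.614, 0.005, 1.111, -0.053], TCP at [279.581, 558.957, 205.425] pointing down, gripper open.
Joint ranges: [-2.81, 2.81], [-0.39, 2.02], [-1.27, 1.25], [0.06, 2.57], [-1.19, 4.33], [0.19, 2], [-2.82, 2.82]. Speed limits (rad/s): [1.89, 1.89, 2.39, 2.39, 3.01, 3.01, 3.01].

INTERFACE

Orientations are given as [roll, pitch, yaw] about the fixed x, y, z axes, in that order (R = Rz(yaw) Ry(pitch) Rx(roll)).
In Python, from workcell import arm gives the robot as it stands.
- The arm moves only by the tool carry_out, never from a script. Its argument "series" is a list of rows, each an object of numbers: "claw": the opening, from 0 (shut) to 1 (fully open); "tx", "ty", "tz": the shift along the tool's x, y, z in cm; "ax", "ay", "az": the turn, a rotation vector about the tool's x, y, z in degrees. In form: [{"claw": .., "tx": .., "ty": .., "tz": .., "ax": .., "ay": .., "az": ..}, ...]. A call has 1 to 12 rows; each row is the pose to reach, as a shift and turn from the pose commanded when the call began, along the tool's axes at that moment; what a row does not reach only later rows make up. A row lasts 1/12 s, in which the tool goes at most 41.7 mm and 7.16 degrees, less where a joint would pass 70% of its speed; a pose out of reach is approached as far as the arm can. A call with a gripper value outside its range is refused whole. The fingers move at their own pace and stop on an object; "squeeze" is the grip in N (left out, the last holds). Time passes only in rows, so rows that repeat a pose let the fingers close. It gives the time, the measured TCP pose, the force, the opening and the grip force at its end, in the units of the state.
- arm.get_obs(): the state, without advancing time (a new reading comes with each control period).
- arm.get_image(name): name is "scene" or "top" or "wrist"; returns a dict with "color" (384x512x3 uint8, red, green, blue), "depth" (384x512 float32, mm along the optical axis (not along the pixel's ray), 0 where there is no reading), "camera_matrix" (3x3 intrinsics, pixels), "R" (3x3) and "t" (3): a world point X has camera coordinates R X + t; the wrist camera has in their place "mount" (4x4, takes a point from camera to tool coordinates, whose origin is the TCP and whose axes are the flange's). Camera axes: x right, y down, z forward; pixel columns grow to the right and rows downward; lengths in mm; the calibration is good to about 2 mm. A picture is of the moment at which its call begins: read the wrist's pose just before it.
- arm.hand_in(): hands the job in; it is judged then, once.
The state is a dict: "time_s": time; "joint_pos": joint angles; "dq": joint speeds; "joint_torque": joint torques, N m; "tool_pos": TCP position; "ee_rot": TCP orientation; "force": force on the tool from outside, world axes, zero at the start; "wrist_torque": the same for the moment, N m; "width": finger opening in mm; "finger_force": force on a finger pad.
Only numpy, scipy, OpenCV 4.12 (cv2) and the standard library are available. Lean on these libraries where they do the work, as an engineer would, in place of code of your own. Each camera call takes 0.05 s, during which the arm holds its last target. There are 200 camera calls.

## Working session

There is one attempt and no reset: what is moved stays moved. The work goes in short steps, Python scripts to look and compute and a tool call to move; the robot and the scene stay as the last step left them, time stands still between calls to the robot, and variables do not carry over. Pictures are saved under pics/ and viewed, at most 13 in all, crops included, and the job is handed in when it is done.

Besides the shell and the picture viewer there is one more tool, called after ">>>" as a command line: name --argument value ..., lists and objects as JSON in quotes. carry_out: Moves the arm, as the interface text tells. Its arguments: {"type":"object","properties":{"series":{"type":"array"},"squeeze":{"type":"number"}},"required":["series"]}

```bash
mkdir -p pics; ls; python3 - <<'E'
from workcell import arm
import cv2,numpy as np
o=arm.get_obs();print({k:np.round(v,3).tolist() for k,v in o.items()})
for n in ("scene","top"):
    d=arm.get_image(n);np.savez(f"pics/{n}.npz",**d)
    print(n,d["R"].round(3).tolist(),d["t"].round(1).tolist(),d["camera_matrix"].round(1).tolist())
    cv2.imwrite(f"pics/{n}.png",cv2.resize(d["color"][...,::-1],(800,600),interpolation=cv2.INTER_CUBIC))
E
```

```text
pics
{'time_s': 0.0, 'joint_pos': [-1.149, 0.418, -0.01, 1.614, 0.005, 1.111, -0.053], 'dq': [0.0, -0.001, 0.0, -0.002, -0.0, -0.001, -0.0], 'joint_torque': [0.0, -85.128, 0.639, -42.597, -0.049, 0.019, 0.0], 'tool_pos': [279.426, 558.673, 204.843], 'ee_rot': [-3.14, 0.0, 2.678], 'force': [-0.163, 0.64, -0.433], 'wrist_torque': [0.008, -0.04, -0.011], 'finger_force': 0.0, 'width': 94.051}
scene [[0.66, -0.751, -0.009], [-0.502, -0.432, -0.749], [0.559, 0.499, -0.662]] [-434.8, 320.0, 806.7] [[387.6, 0.0, 259.5], [0.0, 387.6, 191.7], [0.0, 0.0, 1.0]]
top [[0.009, -1.0, 0.021], [-0.999, -0.01, -0.045], [0.045, -0.021, -0.999]] [-115.6, 539.1, 1297.1] [[389.6, 0.0, 256.5], [0.0, 389.6, 193.2], [0.0, 0.0, 1.0]]
```

View pics/scene.png

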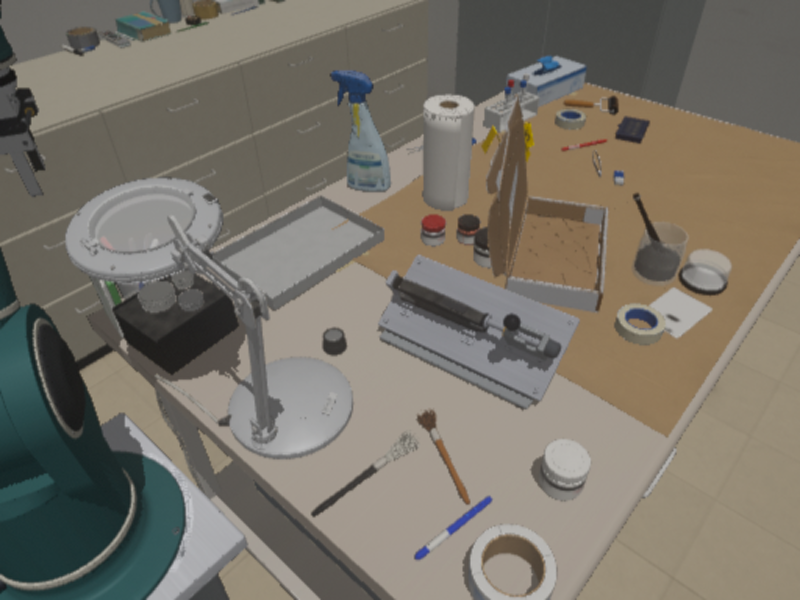

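View pics/top.png

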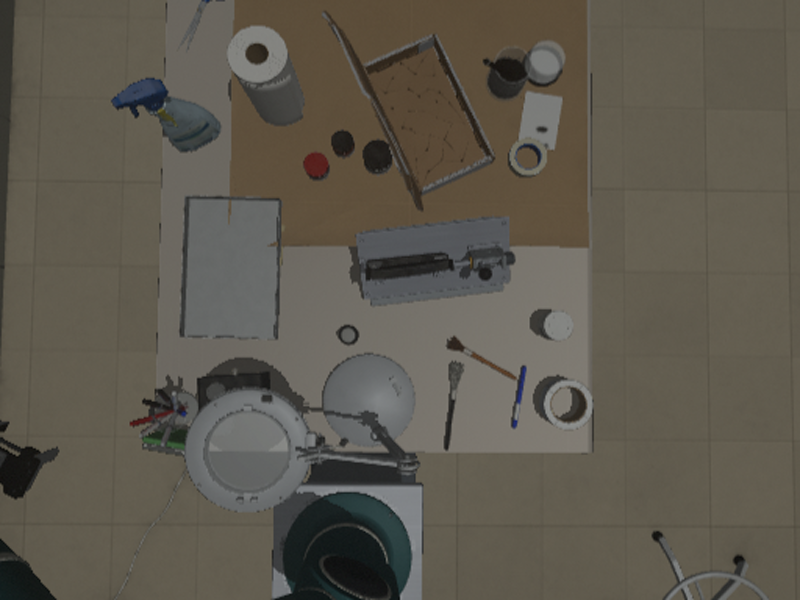

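The scene view shows the cradle with the stapler at its left and the knob at (511,322). In the top view the knob is at (486,273), the cradle corners at about (357,235), (507,217), (511,292), (370,305), and the tray spans (183..280, 197..340). The lamp stands at front left of the cradle. I'll enlarge for precise pixels.

```bash
python3 - <<'E'
import cv2,numpy as np
a=np.load("pics/top.npz");b=np.load("pics/scene.npz")
A=cv2.resize(a["color"][130:200,220:335,::-1],None,fx=6.9,fy=6.9,interpolation=cv2.INTER_CUBIC)
A=np.clip(A.astype(float)*1.6,0,255).astype(np.uint8);print(A.shape)
cv2.imwrite("pics/crop1.png",A)
# backproject a few top pixels
K=a["camera_matrix"];D=a["depth"]
def bp(u,v):
    z=D[int(round(v)),int(round(u))];c=np.array([(u-K[0,2])/K[0,0],(v-K[1,2])/K[1,1],1])*z
    return a["R"].T@(c-a["t"])
for n,(u,v) in dict(knob=(486,273),stap=(410,266),stageBL=(365,245),stageFR=(500,285),stageFL=(380,298),stageBR=(498,225),table=(400,340),tray=(230,270),trayTL=(185,198),trayTR=(279,198),trayBL=(183,337),trayBR=(277,338),lampbase=(340,400),white=(558,325),lamphead=(250,400),lamparm=(370,415),box=(235,385)).items():
    print(n,bp(u*.64,v*.64).round(0))
E
```

```text
(483, 794, 3)
knob [ 591. -271.  155.]
stap [ 608. -126.  105.]
stageBL [652. -35.  84.]
stageFR [ 579. -325.   11.]
stageFL [548. -66.  13.]
stageBR [ 696. -306.   91.]
table [ 458. -110.   -3.]
tray [606. 259.   4.]
trayTL [755. 350.  32.]
trayTR [764. 156.   5.]
trayBL [460. 358.  -2.]
trayBR [460. 154.  14.]
lampbase [331.  16.  28.]
white [ 493. -437.   61.]
lamphead [363. 142. 311.]
lamparm [301. -47.  35.]
box [366. 224.  79.]
```

View pics/crop1.png

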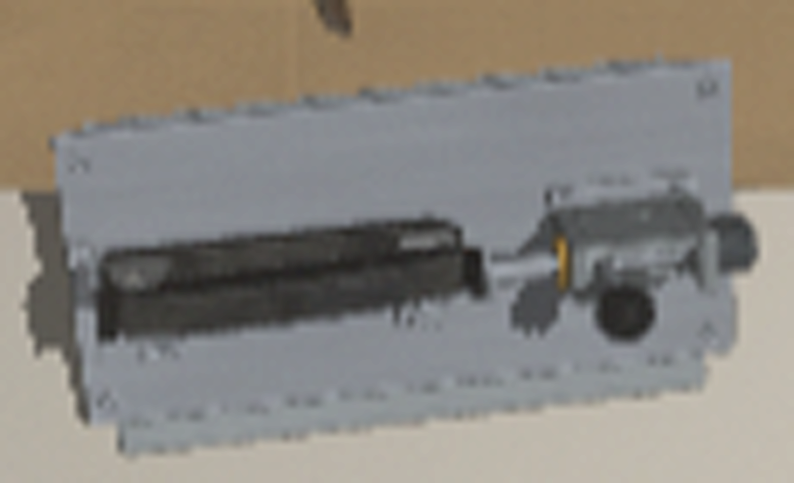

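The crop shows the stage corners: BL (58,138), BR (731,62), FL (88,422). The knob centre is at (626,313), the stapler spans (100..465) and the rod (490..560), with the housing to (715,…). I'll fit the cradle pose to this.

```bash
cat > h.py <<'E'
import numpy as np
from scipy.spatial.transform import Rotation as Ro
from scipy.optimize import least_squares
S=np.array([-.5,0,.866]);U=np.array([.866,0,.5]);Y=np.array([0,1.,0])
def loc(u,y,s): return np.array([0,0,60.])+u*U+y*Y+s*S   # cradle-frame point (stage-middle based)
def Rz(a): return Ro.from_euler('z',a).as_matrix()
def proj(c,X):
    p=c["R"]@X+c["t"];K=c["camera_matrix"];return (K@p)[:2]/p[2]
E
python3 - <<'E'
from h import *
a=np.load("pics/top.npz");b=np.load("pics/scene.npz")
cr=lambda u,v:np.array([(u+.5)/6.9-.5+220,(v+.5)/6.9-.5+130])
sc=lambda u,v:np.array([(u+.5)*.64-.5,(v+.5)*.64-.5])
obs=[(a,loc(75,158,0),cr(57,140)),(a,loc(75,-158,0),cr(731,62)),(a,loc(-75,158,0),cr(88,422)),
 (b,loc(75,158,0),sc(421,259)),(b,loc(75,-158,0),sc(578,321))]
kn=[(a,cr(626,313)),(b,sc(511,322))]
def f(p):
    T=lambda X:Rz(p[2])@X+[p[0],p[1],0]
    r=[proj(c,T(X))-z for c,X,z in obs]+[proj(c,T(loc(0,p[3],96)))-z for c,z in kn]
    return np.concatenate(r)
s=least_squares(f,[610,-180,.1,-110]);p=s.x;print(p.round(3),f(p).reshape(-1,2).round(1).tolist())
T=lambda X:(Rz(p[2])@X+[p[0],p[1],0]).round(1)
print("knob",T(loc(0,p[3],96)),"stapler",T(loc(0,56,25)))
# stage plane check from depth
D=a["depth"];K=a["camera_matrix"];P=[]
for u in(-55,-40,45,60):
  for y in(-120,-40,20,80,130):
    q=proj(a,T(loc(u,y,0)));i,j=np.round(q).astype(int);z=D[j,i]
    X=a["R"].T@(np.array([(i-K[0,2])/K[0,0],(j-K[1,2])/K[1,1],1])*z-a["t"]);P.append(((Rz(p[2]).T@(X-[p[0],p[1],0])-[0,0,60])@S).round(1))
print(P)
# tray: edges
m=[]
for (u,v) in((184,197),(281,199),(181,338),(279,341)):
    d=sc(u,v);c=np.array([(d[0]-K[0,2])/K[0,0],(d[1]-K[1,2])/K[1,1],1]);r=a["R"].T@c;o=-a["R"].T@a["t"];X=o+r*(34-o[2])/r[2];m.append(X);print(X.round(0))
print("tray",np.mean(m,0).round(0))
E
```

```text
[ 6.27868e+02 -1.80614e+02  1.16000e-01 -8.54660e+01] [[-0.2, -0.6], [1.1, 0.5], [0.5, 0.6], [-2.2, -3.2], [1.7, -0.4], [0.0, 0.5], [-0.1, 0.3]]
knob [ 590.1 -271.1  143.1] stapler [ 609.  -126.4   81.6]
[np.float64(1.7), np.float64(-0.2), np.float64(4.3), np.float64(3.6), np.float64(-4.0), np.float64(0.8), np.float64(2.3), np.float64(5.1), np.float64(-1.4), np.float64(4.7), np.float64(-0.3), np.float64(3.4), np.float64(-0.7), np.float64(-0.0), np.float64(0.6), np.float64(-1.5), np.float64(-1.2), np.float64(-1.0), np.float64(-1.8), np.float64(-1.4)]
[758. 352.  34.]
[756. 147.  34.]
[459. 351.  34.]
[455. 146.  34.]
tray [607. 249.  34.]
```

```bash
cat >> h.py <<'E'
import sys
from scipy.spatial.transform import Slerp
P=np.array([627.9,-180.6]);YAW=.116
RZ=Rz(YAW)
W=lambda u,y,s:RZ@loc(u,y,s)+[*P,0]
Sw,Uw,Yw=RZ@S,RZ@U,RZ@Y
Sw/=np.linalg.norm(Sw)
def Rzy(z,y): return np.c_[np.cross(y,z),y,z]
RK=Rzy(-Sw,-Yw)              # knob grasp: closing along the rod
def rel(tcp,R,o=None,p0=None,R0=None):
    """shift (cm) and turn (deg) from the measured pose"""
    if o is not None: p0=np.array(o["tool_pos"]);R0=Ro.from_euler('xyz',o["ee_rot"]).as_matrix()
    return (R0.T@(np.array(tcp)-p0)/10).round(2).tolist(),np.degrees(Ro.from_matrix(R0.T@R).as_rotvec()).round(2).tolist()
E
python3 - <<'E'
from h import *
from workcell import arm
o=arm.get_obs();R0=Ro.from_euler('xyz',o["ee_rot"]).as_matrix()
down=lambda az:Rzy(np.array([0,0,-1.]),np.array([np.cos(np.radians(az)),np.sin(np.radians(az)),0]))
print(rel([300,540,430],R0,o));A=down(20);print("A",rel([500,420,450],A,o))
B=down(-60);print("B from A",rel([560,-150,430],B,None,np.array([500,420,450]),A))
print(W(0,-85.5,96+60-19))
print("C from B",rel(W(0,-85.5,96+70-19),RK,None,np.array([560,-150,430]),B))
E
```

```text
([-2.68, -0.78, -22.51], [0.0, 0.0, 0.0])
A ([-25.93, -2.56, -24.51], [-0.06, 0.03, 43.43])
B from A ([-55.61, -13.86, 2.0], [0.0, 0.0, 80.0])
[ 569.75612364 -273.45359251  178.642     ]
C from B ([-5.79, 10.98, 24.27], [-6.11, 29.58, 22.81])
```

>>> carry_out --series '[{"claw":0.55,"tx":-2.7,"ty":-0.8,"tz":-22.5},{"claw":0.55,"tx":-2.7,"ty":-0.8,"tz":-22.5},{"claw":0.55,"tx":-2.7,"ty":-0.8,"tz":-22.5},{"claw":0.55,"tx":-2.7,"ty":-0.8,"tz":-22.5,"az":10},{"claw":0.55,"tx":-5,"ty":-1,"tz":-24.5,"az":20},{"claw":0.55,"tx":-26,"ty":-2.6,"tz":-24.5,"az":43},{"claw":0.55,"tx":-26,"ty":-2.6,"tz":-24.5,"az":43},{"claw":0.55,"tx":-26,"ty":-2.6,"tz":-24.5,"az":43},{"claw":0.55,"tx":-26,"ty":-2.6,"tz":-24.5,"az":43},{"claw":0.55,"tx":-26,"ty":-2.6,"tz":-24.5,"az":43},{"claw":0.55,"tx":-26,"ty":-2.6,"tz":-24.5,"az":43},{"claw":0.55,"tx":-26,"ty":-2.6,"tz":-24.5,"az":43}]'

```text
invalid input
```

>>> carry_out --series '[{"claw":0.55,"tx":-2.7,"ty":-0.8,"tz":-22.5,"ax":0,"ay":0,"az":0},{"claw":0.55,"tx":-2.7,"ty":-0.8,"tz":-22.5,"ax":0,"ay":0,"az":0},{"claw":0.55,"tx":-2.7,"ty":-0.8,"tz":-22.5,"ax":0,"ay":0,"az":0},{"claw":0.55,"tx":-2.7,"ty":-0.8,"tz":-22.5,"ax":0,"ay":0,"az":10},{"claw":0.55,"tx":-5,"ty":-1,"tz":-24.5,"ax":0,"ay":0,"az":20},{"claw":0.55,"tx":-26,"ty":-2.6,"tz":-24.5,"ax":0,"ay":0,"az":43},{"claw":0.55,"tx":-26,"ty":-2.6,"tz":-24.5,"ax":0,"ay":0,"az":43},{"claw":0.55,"tx":-26,"ty":-2.6,"tz":-24.5,"ax":0,"ay":0,"az":43},{"claw":0.55,"tx":-26,"ty":-2.6,"tz":-24.5,"ax":0,"ay":0,"az":43},{"claw":0.55,"tx":-26,"ty":-2.6,"tz":-24.5,"ax":0,"ay":0,"az":43},{"claw":0.55,"tx":-26,"ty":-2.6,"tz":-24.5,"ax":0,"ay":0,"az":43},{"claw":0.55,"tx":-26,"ty":-2.6,"tz":-24.5,"ax":0,"ay":0,"az":43}]'

```text
time_s: 1.1
tool_pos: [504.8, 415.5, 450.4]
ee_rot: [3.141, 0.002, 1.921]
force: [-1.2, -1.0, -0.7]
width: 52.0
finger_force: 0.0
```

>>> carry_out --series '[{"claw":0.55,"tx":-56,"ty":-14,"tz":2,"ax":0,"ay":0,"az":80},{"claw":0.55,"tx":-56,"ty":-14,"tz":2,"ax":0,"ay":0,"az":80},{"claw":0.55,"tx":-56,"ty":-14,"tz":2,"ax":0,"ay":0,"az":80},{"claw":0.55,"tx":-56,"ty":-14,"tz":2,"ax":0,"ay":0,"az":80},{"claw":0.55,"tx":-56,"ty":-14,"tz":2,"ax":0,"ay":0,"az":80},{"claw":0.55,"tx":-56,"ty":-14,"tz":2,"ax":0,"ay":0,"az":80},{"claw":0.55,"tx":-56,"ty":-14,"tz":2,"ax":0,"ay":0,"az":80},{"claw":0.55,"tx":-56,"ty":-14,"tz":2,"ax":0,"ay":0,"az":80},{"claw":0.55,"tx":-56,"ty":-14,"tz":2,"ax":0,"ay":0,"az":80},{"claw":0.55,"tx":-56,"ty":-14,"tz":2,"ax":0,"ay":0,"az":80},{"claw":0.55,"tx":-56,"ty":-14,"tz":2,"ax":0,"ay":0,"az":80},{"claw":0.55,"tx":-56,"ty":-14,"tz":2,"ax":0,"ay":0,"az":80}]'

```text
time_s: 2.1
tool_pos: [555.7, -78.6, 433.1]
ee_rot: [-3.141, -0.0, 0.524]
force: [0.5, 1.7, -0.7]
width: 51.7
finger_force: 0.0
```

```bash
python3 - <<'E'
from h import *
from workcell import arm
o=arm.get_obs();print(rel(W(0,-85.5,96+90-19),RK,o),o["tool_pos"],o["joint_pos"])
E
```

```text
([-9.91, 16.99, 22.84], [-6.13, 29.57, 22.81]) [555.73114905 -78.59014635 433.08710411] [-0.45613724  0.20744268  0.66711107  1.43996185 -0.12825217  1.53798947
 -0.84249654]
```

>>> carry_out --series '[{"claw":0.55,"tx":-9.9,"ty":17,"tz":22.8,"ax":-6.1,"ay":29.6,"az":22.8},{"claw":0.55,"tx":-9.9,"ty":17,"tz":22.8,"ax":-6.1,"ay":29.6,"az":22.8},{"claw":0.55,"tx":-9.9,"ty":17,"tz":22.8,"ax":-6.1,"ay":29.6,"az":22.8},{"claw":0.55,"tx":-9.9,"ty":17,"tz":22.8,"ax":-6.1,"ay":29.6,"az":22.8},{"claw":0.55,"tx":-9.9,"ty":17,"tz":22.8,"ax":-6.1,"ay":29.6,"az":22.8},{"claw":0.55,"tx":-9.9,"ty":17,"tz":22.8,"ax":-6.1,"ay":29.6,"az":22.8},{"claw":0.55,"tx":-9.9,"ty":17,"tz":22.8,"ax":-6.1,"ay":29.6,"az":22.8},{"claw":0.55,"tx":-9.9,"ty":17,"tz":22.8,"ax":-6.1,"ay":29.6,"az":22.8},{"claw":0.55,"tx":-9.9,"ty":17,"tz":22.8,"ax":-6.1,"ay":29.6,"az":22.8},{"claw":0.55,"tx":-9.9,"ty":17,"tz":22.8,"ax":-6.1,"ay":29.6,"az":22.8},{"claw":0.55,"tx":-9.9,"ty":17,"tz":22.8,"ax":-6.1,"ay":29.6,"az":22.8},{"claw":0.55,"tx":-9.9,"ty":17,"tz":22.8,"ax":-6.1,"ay":29.6,"az":22.8}]'

```text
time_s: 3.1
tool_pos: [557.7, -272.7, 206.5]
ee_rot: [3.141, -0.526, 0.126]
force: [-0.0, 0.4, 0.3]
width: 51.9
finger_force: 0.0
```

```bash
python3 - <<'E'
from h import *
from workcell import arm
import cv2
o=arm.get_obs();d=arm.get_image("wrist");np.savez("pics/w1.npz",**d,**{"o_"+k:v for k,v in o.items()})
print(rel(W(0,-85.5,96-19),RK,o),o["joint_pos"].round(2))
print(d["mount"].round(2).tolist(),d["camera_matrix"][0])
R0=Ro.from_euler('xyz',o["ee_rot"]).as_matrix();M=d["mount"]
def pr(X):
    t=R0.T@(X-o["tool_pos"]);c=np.linalg.inv(M)@[*t,1];q=d["camera_matrix"]@c[:3];return q[:2]/q[2]*800/512
print("knob px800",pr(W(0,-85.5,96)),"foot",pr(W(0,-29.5,38)), "FR",pr(W(-75,-158,0)))
cv2.imwrite("pics/w1.png",cv2.resize(d["color"][...,::-1],(800,600),interpolation=cv2.INTER_CUBIC))
E
```

```text
([-0.39, 0.26, 9.01], [-0.27, -0.11, 0.48]) [-0.04  0.28  0.73  2.01 -0.89  0.72 -0.18]
[[0.0, -0.96, -0.27, 78.86], [1.0, 0.0, 0.0, -1.35], [-0.0, -0.27, 0.96, -178.94], [0.0, 0.0, 0.0, 1.0]] [296.97228285   0.         262.01189778]
knob px800 [415.80525129 319.53077604] foot [333.60665704 292.33353508] FR [503.05377307 371.51432973]
```

View pics/w1.png

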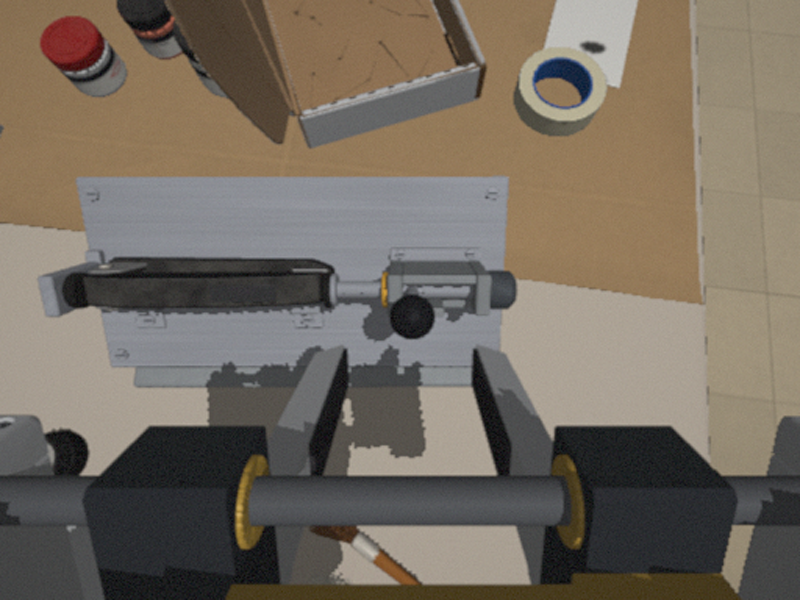

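The wrist view shows the knob at (411,317), against a predicted (416,320). The foot is at (333,291) and the stage's front-right corner at (502,367). The model agrees within about 2 mm and the fingers straddle the knob's column, so I'm going down onto it.

>>> carry_out --series '[{"claw":0.55,"tx":-0.25,"ty":0,"tz":2,"ax":0,"ay":0,"az":0.4},{"claw":0.55,"tx":-0.25,"ty":0,"tz":4,"ax":0,"ay":0,"az":0.4},{"claw":0.55,"tx":-0.25,"ty":0,"tz":6,"ax":0,"ay":0,"az":0.4},{"claw":0.55,"tx":-0.25,"ty":0,"tz":7.5,"ax":0,"ay":0,"az":0.4},{"claw":0.55,"tx":-0.25,"ty":0,"tz":9,"ax":0,"ay":0,"az":0.4},{"claw":0.55,"tx":-0.25,"ty":0,"tz":9,"ax":0,"ay":0,"az":0.4},{"claw":0.55,"tx":-0.25,"ty":0,"tz":9,"ax":0,"ay":0,"az":0.4}]'

```text
time_s: 3.73
tool_pos: [599.6, -268.0, 126.5]
ee_rot: [-3.137, -0.524, 0.117]
force: [-0.3, -0.6, -0.6]
width: 51.6
finger_force: 0.0
```

```bash
python3 - <<'E'
from h import *
from workcell import arm
import cv2
o=arm.get_obs();d=arm.get_image("wrist")
print(o["force"],rel(W(0,-83,96-19),RK,o),o["joint_pos"].round(2))
A=cv2.resize(d["color"][150:330,180:400,::-1],None,fx=3,fy=3,interpolation=cv2.INTER_CUBIC)
cv2.imwrite("pics/w2.png",A)
E
```

```text
[-0.26390345 -0.6341356  -0.55562634] ([-0.01, -0.05, -0.03], [-0.27, -0.02, 0.03]) [ 0.05  0.45  0.59  1.99 -1.12  0.63 -0.01]
```

View pics/w2.png

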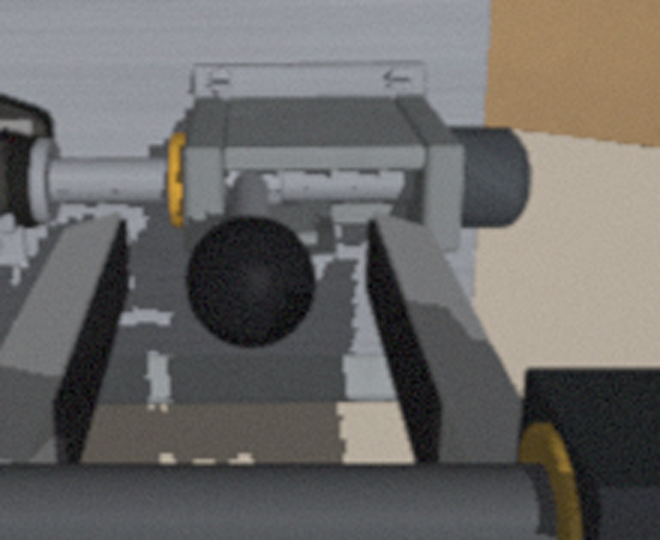

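The fingers straddle the knob evenly; it is at (250,282) in the crop. Closing.

>>> carry_out --series '[{"claw":0.1,"tx":0,"ty":0,"tz":0,"ax":0,"ay":0,"az":0},{"claw":0.1,"tx":0,"ty":0,"tz":0,"ax":0,"ay":0,"az":0},{"claw":0.1,"tx":0,"ty":0,"tz":0,"ax":0,"ay":0,"az":0},{"claw":0.1,"tx":0,"ty":0,"tz":0,"ax":0,"ay":0,"az":0},{"claw":0.1,"tx":0,"ty":0,"tz":0,"ax":0,"ay":0,"az":0},{"claw":0.1,"tx":0,"ty":0,"tz":0,"ax":0,"ay":0,"az":0}]' --squeeze 25

```text
time_s: 4.28
tool_pos: [599.4, -268.8, 126.3]
ee_rot: [-3.138, -0.524, 0.116]
force: [-0.3, -0.1, 2.9]
width: 24.5
finger_force: 25.0
```

>>> carry_out --series '[{"claw":0.1,"tx":0,"ty":0.5,"tz":0,"ax":0,"ay":0,"az":0},{"claw":0.1,"tx":0,"ty":1,"tz":0,"ax":0,"ay":0,"az":0},{"claw":0.1,"tx":0,"ty":1.5,"tz":0,"ax":0,"ay":0,"az":0},{"claw":0.1,"tx":0,"ty":2,"tz":0,"ax":0,"ay":0,"az":0},{"claw":0.1,"tx":0,"ty":2.5,"tz":0,"ax":0,"ay":0,"az":0},{"claw":0.1,"tx":0,"ty":2.9,"tz":0,"ax":0,"ay":0,"az":0},{"claw":0.1,"tx":0,"ty":2.9,"tz":0,"ax":0,"ay":0,"az":0},{"claw":0.1,"tx":0,"ty":2.9,"tz":0,"ax":0,"ay":0,"az":0}]'

```text
time_s: 4.95
tool_pos: [602.8, -296.3, 125.5]
ee_rot: [-3.135, -0.524, 0.116]
force: [-4.2, 6.7, 4.5]
width: 24.5
finger_force: 25.0
```

```bash
python3 - <<'E'
from h import *
from workcell import arm
import cv2
o=arm.get_obs();d=arm.get_image("wrist")
print(Yw@o["force"],Uw@o["force"],Sw@o["force"],rel(W(0,-83-29,96-19),RK,o))
A=cv2.resize(d["color"][150:330,180:400,::-1],None,fx=3,fy=3,interpolation=cv2.INTER_CUBIC)
cv2.imwrite("pics/w3.png",A)
E
```

```text
7.16364142239648 -0.6880257081530845 5.628801709246268 ([0.04, -0.0, -0.11], [-0.39, 0.0, 0.01])
```

View pics/w3.png

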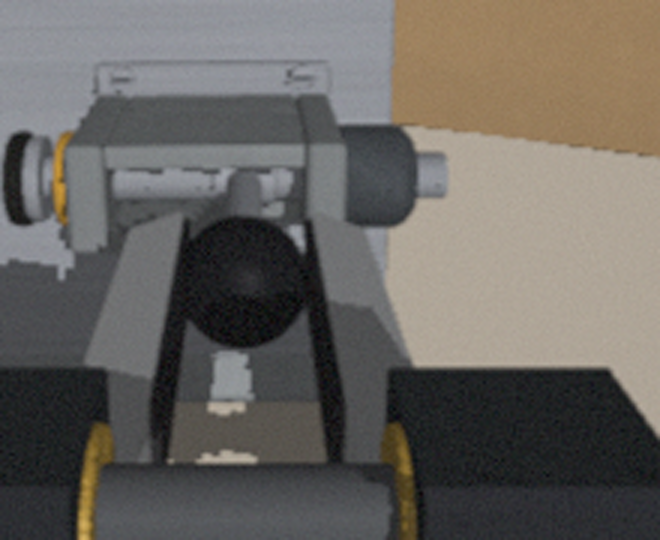

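The plunger is drawn back about 28 mm, with the handle at the right end of the slot. Now swinging down along the arc.

>>> carry_out --series '[{"claw":0.1,"tx":-0.87,"ty":0.1,"tz":0.07,"ax":0,"ay":0,"az":0},{"claw":0.1,"tx":-1.71,"ty":0.1,"tz":0.26,"ax":0,"ay":0,"az":0},{"claw":0.1,"tx":-2.52,"ty":0.1,"tz":0.58,"ax":0,"ay":0,"az":0},{"claw":0.1,"tx":-3.27,"ty":0.1,"tz":1.01,"ax":0,"ay":0,"az":0},{"claw":0.1,"tx":-3.95,"ty":0.1,"tz":1.56,"ax":0,"ay":0,"az":0},{"claw":0.1,"tx":-4.54,"ty":0.1,"tz":2.19,"ax":0,"ay":0,"az":0},{"claw":0.1,"tx":-5.03,"ty":0.1,"tz":2.91,"ax":0,"ay":0,"az":0},{"claw":0.1,"tx":-5.1,"ty":0.1,"tz":3.1,"ax":0,"ay":0,"az":0},{"claw":0.1,"tx":-5.1,"ty":0.1,"tz":3.1,"ax":0,"ay":0,"az":0},{"claw":0.1,"tx":-5.1,"ty":0.1,"tz":3.1,"ax":0,"ay":0,"az":0}]'

```text
time_s: 5.83
tool_pos: [573.6, -300.2, 72.4]
ee_rot: [-3.134, -0.522, 0.116]
force: [-5.9, 6.3, 0.3]
width: 24.8
finger_force: 25.0
```

```bash
python3 - <<'E'
from h import *
from workcell import arm
import cv2
o=arm.get_obs();d=arm.get_image("wrist")
print(Yw@o["force"],Uw@o["force"],Sw@o["force"],rel(W(-50.3,-83-29,67-19),RK,o))
A=cv2.resize(d["color"][150:330,180:400,::-1],None,fx=3,fy=3,interpolation=cv2.INTER_CUBIC)
cv2.imwrite("pics/w4.png",A)
E
```

```text
6.8998866729061445 -4.263086230440234 2.86228761829274 ([0.22, -0.05, -0.34], [-0.43, 0.07, -0.02])
```

View pics/w4.png

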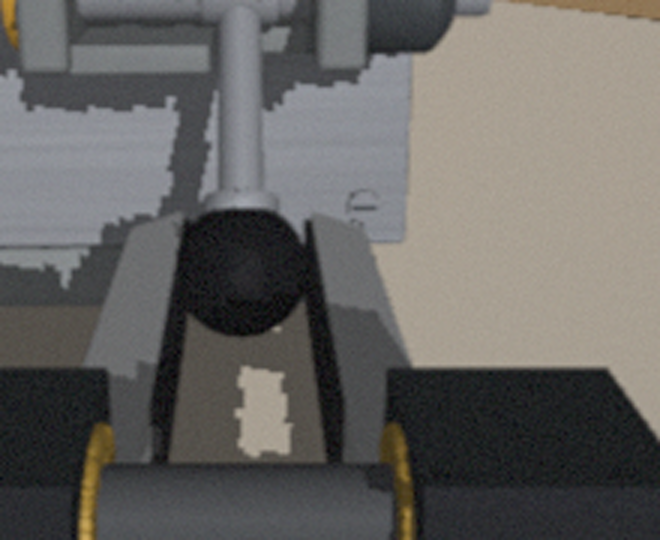

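The handle is down in the notch and the knob at (243,270) presses at its end. I'm easing it forward onto the notch wall.

>>> carry_out --series '[{"claw":0.1,"tx":0,"ty":-0.2,"tz":0,"ax":0,"ay":0,"az":0},{"claw":0.1,"tx":0,"ty":-0.4,"tz":0,"ax":0,"ay":0,"az":0},{"claw":0.1,"tx":0,"ty":-0.55,"tz":0,"ax":0,"ay":0,"az":0},{"claw":0.1,"tx":0,"ty":-0.55,"tz":0,"ax":0,"ay":0,"az":0},{"claw":0.1,"tx":0,"ty":-0.55,"tz":0,"ax":0,"ay":0,"az":0}]'

```text
time_s: 6.3
tool_pos: [573.1, -298.0, 73.5]
ee_rot: [-3.139, -0.523, 0.114]
force: [-3.4, -5.9, -0.6]
width: 24.3
finger_force: 25.0
```

```bash
python3 - <<'E'
from h import *
from workcell import arm
o=arm.get_obs()
print(Yw@o["force"],Uw@o["force"],Sw@o["force"],rel(W(-50.3,-83-29,67-19),RK,o))
E
```

```text
-5.491068712683055 -3.7942630416539678 1.5061262233594916 ([0.19, 0.18, -0.23], [-0.08, 0.02, -0.09])
```

The force has reversed, so the wall holds it. Opening and backing off.

>>> carry_out --series '[{"claw":0.5,"tx":0,"ty":0,"tz":0,"ax":0,"ay":0,"az":0},{"claw":0.5,"tx":0,"ty":0,"tz":0,"ax":0,"ay":0,"az":0},{"claw":0.5,"tx":0,"ty":0,"tz":0,"ax":0,"ay":0,"az":0},{"claw":0.5,"tx":0,"ty":0,"tz":0,"ax":0,"ay":0,"az":0},{"claw":0.5,"tx":0,"ty":0,"tz":-3,"ax":0,"ay":0,"az":0},{"claw":0.5,"tx":0,"ty":0,"tz":-6,"ax":0,"ay":0,"az":0},{"claw":0.5,"tx":0,"ty":0,"tz":-10,"ax":0,"ay":0,"az":0},{"claw":0.5,"tx":0,"ty":0,"tz":-14,"ax":0,"ay":0,"az":0},{"claw":0.5,"tx":0,"ty":0,"tz":-14,"ax":0,"ay":0,"az":0},{"claw":0.5,"tx":0,"ty":0,"tz":-14,"ax":0,"ay":0,"az":0}]'

```text
time_s: 7.13
tool_pos: [504.5, -305.4, 197.1]
ee_rot: [-3.14, -0.527, 0.116]
force: [0.3, -0.2, -1.1]
width: 46.8
finger_force: 0.0
```

```bash
cat >> h.py <<'E'
RS=Rzy(-Sw,Uw)   # stapler grasp: closing across it (along U)
RS2=Rzy(-Sw,-Uw)
E
python3 - <<'E'
from h import *
from workcell import arm
import cv2
o=arm.get_obs();d=arm.get_image("wrist")
print(o["joint_pos"].round(2))
for R in(RS,RS2): print(rel(W(0,56,25+13+90-19),R,o))
cv2.imwrite("pics/w5.png",cv2.resize(d["color"][...,::-1],(800,600),interpolation=cv2.INTER_CUBIC))
E
```

```text
[ 0.26  0.22  0.5   2.06 -0.83  0.7  -0.12]
([4.98, -16.55, 7.88], [0.07, -0.27, -89.99])
([4.98, -16.55, 7.88], [-0.27, -0.07, 90.01])
```

View pics/w5.png

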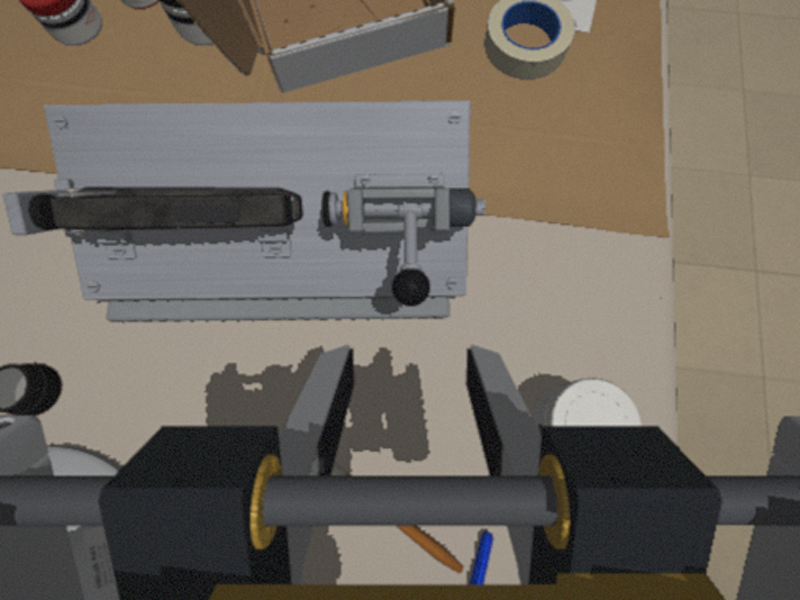

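The plunger stays parked: foot back at (330,208), handle down at (410,287). The stapler still rests in the cradle. Moving over it with a quarter turn.

>>> carry_out --series '[{"claw":0.6,"tx":5,"ty":-16.5,"tz":0,"ax":0,"ay":0,"az":-90},{"claw":0.6,"tx":5,"ty":-16.5,"tz":0,"ax":0,"ay":0,"az":-90},{"claw":0.6,"tx":5,"ty":-16.5,"tz":0,"ax":0,"ay":0,"az":-90},{"claw":0.6,"tx":5,"ty":-16.5,"tz":0,"ax":0,"ay":0,"az":-90},{"claw":0.6,"tx":5,"ty":-16.5,"tz":0,"ax":0,"ay":0,"az":-90},{"claw":0.6,"tx":5,"ty":-16.5,"tz":0,"ax":0,"ay":0,"az":-90},{"claw":0.6,"tx":5,"ty":-16.5,"tz":0,"ax":0,"ay":0,"az":-90},{"claw":0.6,"tx":5,"ty":-16.5,"tz":0,"ax":0,"ay":0,"az":-90},{"claw":0.6,"tx":5,"ty":-16.5,"tz":0,"ax":0,"ay":0,"az":-90},{"claw":0.6,"tx":5,"ty":-16.5,"tz":0,"ax":0,"ay":0,"az":-90},{"claw":0.6,"tx":5,"ty":-16.5,"tz":0,"ax":0,"ay":0,"az":-90},{"claw":0.6,"tx":5,"ty":-16.5,"tz":0,"ax":0,"ay":0,"az":-90}]'

```text
time_s: 8.18
tool_pos: [527.8, -135.1, 218.8]
ee_rot: [2.621, -0.037, 1.634]
force: [0.8, 0.6, 0.3]
width: 56.5
finger_force: 0.0
```

```bash
python3 - <<'E'
from h import *
from workcell import arm
o=arm.get_obs()
print(o["joint_pos"].round(2),rel(W(0,56,25+13+90-19),RS,o))
E
```

```text
[ 0.01  0.03  0.32  2.19 -0.5   0.5   0.78] ([-0.1, 0.24, 7.56], [-0.14, -0.29, -3.68])
```

>>> carry_out --series '[{"claw":0.6,"tx":-0.1,"ty":0.2,"tz":2,"ax":0,"ay":-0.3,"az":-3.7},{"claw":0.6,"tx":-0.1,"ty":0.2,"tz":5,"ax":0,"ay":-0.3,"az":-3.7},{"claw":0.6,"tx":-0.1,"ty":0.2,"tz":8,"ax":0,"ay":-0.3,"az":-3.7},{"claw":0.6,"tx":-0.1,"ty":0.2,"tz":10.5,"ax":0,"ay":-0.3,"az":-3.7},{"claw":0.6,"tx":-0.1,"ty":0.2,"tz":10.5,"ax":0,"ay":-0.3,"az":-3.7},{"claw":0.6,"tx":-0.1,"ty":0.2,"tz":10.5,"ax":0,"ay":-0.3,"az":-3.7}]'

```text
time_s: 8.68
tool_pos: [580.9, -130.0, 128.3]
ee_rot: [2.622, -0.004, 1.681]
force: [-0.8, -0.1, -0.1]
width: 56.2
finger_force: 0.0
```

```bash
python3 - <<'E'
from h import *
from workcell import arm
import cv2
o=arm.get_obs();d=arm.get_image("wrist")
print(rel(W(0,56,25+13-19),RS,o))
R0=Ro.from_euler('xyz',o["ee_rot"]).as_matrix();M=d["mount"]
def pr(X):
    t=R0.T@(X-o["tool_pos"]);c=np.linalg.inv(M)@[*t,1];q=d["camera_matrix"]@c[:3];return (q[:2]/q[2]*800/512).round(0)
for s in((-11,56,50),(11,56,50),(-17,56,8),(17,56,8),(0,-29.5,40),(0,141.5,40),(0,-5.5-56,38)): print(s,pr(W(*s)))
cv2.imwrite("pics/w6.png",cv2.resize(d["color"][...,::-1],(800,600),interpolation=cv2.INTER_CUBIC))
E
```

```text
([0.03, 0.15, 6.05], [-0.24, -0.01, -0.4])
(-11, 56, 50) [391. 343.]
(11, 56, 50) [437. 343.]
(-17, 56, 8) [383. 316.]
(17, 56, 8) [443. 316.]
(0, -29.5, 40) [414. 481.]
(0, 141.5, 40) [413. 157.]
(0, -61.5, 38) [414. 527.]
```

View pics/w6.png

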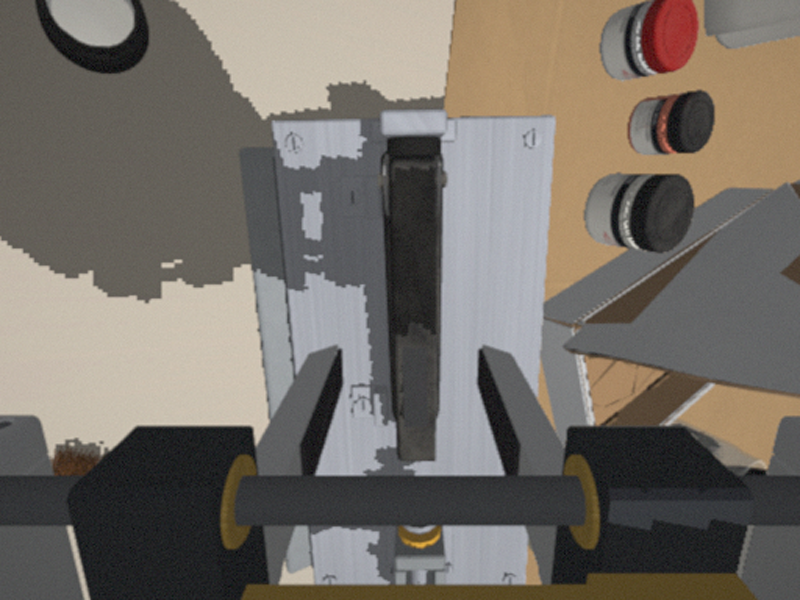

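The wrist view shows the stapler centred at (415,343), as predicted. A carton flap leans at the right, so I'm checking its clearance before descending.

```bash
python3 - <<'E'
from h import *
from workcell import arm
o=arm.get_obs();d=arm.get_image("wrist");D=d["depth"];K=d["camera_matrix"];M=d["mount"]
v,u=np.mgrid[100:270,355:512];z=D[100:270,355:512]
c=np.stack([(u-K[0,2])/K[0,0]*z,(v-K[1,2])/K[1,1]*z,z],-1)[z>0]
t=c@M[:3,:3].T+M[:3,3]
b=(t[:,1]>40)&(t[:,2]<40)&(t[:,2]>-400)
for lo,hi in((-150,-110),(-110,-60),(-60,-30),(-30,0),(0,40)):
    q=t[(t[:,2]>lo)&(t[:,2]<=hi)&(t[:,1]>40)]
    if len(q): print(lo,hi,len(q),"min y",q[q[:,1].argmin()].round(0),"min x",q[q[:,0].argmin()].round(0))
E
```

```text
-110 -60 44 min y [  35.   71. -100.] min x [ 33.  73. -97.]
-30 0 4 min y [-10. 163.  -1.] min x [-11. 165.  -0.]
0 40 1728 min y [-17. 132.  39.] min x [-19. 135.  39.]
```

>>> carry_out --series '[{"claw":0.6,"tx":0,"ty":0.1,"tz":2,"ax":0,"ay":0,"az":-0.4},{"claw":0.6,"tx":0,"ty":0.1,"tz":4,"ax":0,"ay":0,"az":-0.4},{"claw":0.6,"tx":0,"ty":0.1,"tz":5.3,"ax":0,"ay":0,"az":-0.4},{"claw":0.6,"tx":0,"ty":0.1,"tz":6,"ax":0,"ay":0,"az":-0.4},{"claw":0.6,"tx":0,"ty":0.1,"tz":6,"ax":0,"ay":0,"az":-0.4},{"claw":0.1,"tx":0,"ty":0.1,"tz":6,"ax":0,"ay":0,"az":-0.4},{"claw":0.1,"tx":0,"ty":0.1,"tz":6,"ax":0,"ay":0,"az":-0.4},{"claw":0.1,"tx":0,"ty":0.1,"tz":6,"ax":0,"ay":0,"az":-0.4},{"claw":0.1,"tx":0,"ty":0.1,"tz":6,"ax":0,"ay":0,"az":-0.4},{"claw":0.1,"tx":0,"ty":0.1,"tz":6,"ax":0,"ay":0,"az":-0.4},{"claw":0.1,"tx":0,"ty":0.1,"tz":6,"ax":0,"ay":0,"az":-0.4},{"claw":0.1,"tx":0,"ty":0.1,"tz":6,"ax":0,"ay":0,"az":-0.4}]' --squeeze 25

```text
time_s: 9.78
tool_pos: [612.4, -126.9, 79.2]
ee_rot: [2.618, 0.001, 1.687]
force: [-5.2, 1.6, 7.0]
width: 21.1
finger_force: 25.0
```

```bash
python3 - <<'E'
from h import *
from workcell import arm
o=arm.get_obs();print(Uw@o["force"],Sw@o["force"],rel(W(0,56,19),RS,o))
# plan: lifted pose, then transit, then above tray, level
L=W(0,56,19+100)
TR=Rzy(np.array([0,0,-1.]),np.array([1.,0,0]))
for n,q in(("lift",L),): print(n,rel(q,RS,o))
R1=RS
print("A from lift",rel([570,-100,330],RS,None,L,RS),rel([590,120,330],TR,None,L,RS))
E
```

```text
-0.8671123609953492 8.54964094943996 ([0.09, -0.17, 0.22], [0.01, 0.07, 0.02])
lift ([0.07, -0.16, -9.78], [0.01, 0.07, 0.02])
A from lift ([3.08, 9.33, -13.89], [0.0, -0.0, 0.0]) ([24.7, 13.25, -11.63], [29.97, -1.74, 6.49])
```

>>> carry_out --series '[{"claw":0.1,"tx":-0.1,"ty":0,"tz":-0.5,"ax":0,"ay":0,"az":0},{"claw":0.1,"tx":-0.2,"ty":0,"tz":-1.2,"ax":0,"ay":0,"az":0},{"claw":0.1,"tx":-0.2,"ty":0,"tz":-2.5,"ax":0,"ay":0,"az":0},{"claw":0.1,"tx":-0.2,"ty":0,"tz":-4,"ax":0,"ay":0,"az":0},{"claw":0.1,"tx":-0.2,"ty":0,"tz":-6,"ax":0,"ay":0,"az":0},{"claw":0.1,"tx":-0.2,"ty":0,"tz":-8,"ax":0,"ay":0,"az":0},{"claw":0.1,"tx":-0.2,"ty":0,"tz":-10.5,"ax":0,"ay":0,"az":0},{"claw":0.1,"tx":0,"ty":3,"tz":-13.5,"ax":0,"ay":0,"az":0},{"claw":0.1,"tx":1,"ty":6,"tz":-17,"ax":0,"ay":0,"az":0},{"claw":0.1,"tx":1,"ty":8,"tz":-20,"ax":0,"ay":0,"az":0},{"claw":0.1,"tx":1,"ty":8,"tz":-20,"ax":0,"ay":0,"az":0},{"claw":0.1,"tx":1,"ty":8,"tz":-20,"ax":0,"ay":0,"az":0}]'

```text
time_s: 10.78
tool_pos: [581.2, -120.2, 294.9]
ee_rot: [2.614, 0.002, 1.687]
force: [0.0, -0.0, -3.2]
width: 21.4
finger_force: 25.0
```

```bash
cat >> h.py <<'E'
TR=Rzy(np.array([0,0,-1.]),np.array([1.,0,0]))
E
python3 - <<'E'
from h import *
from workcell import arm
o=arm.get_obs();print(o["joint_pos"].round(2),o["force"],rel([605,249,230],TR,o))
E
```

```text
[-0.15  0.02  0.42  2.01 -0.33  0.64  0.59] [ 0.04850482 -0.0327078  -3.19103586] ([36.41, 2.5, 8.89], [30.2, -1.66, 6.53])
```

>>> carry_out --series '[{"claw":0.1,"tx":4,"ty":2.5,"tz":0,"ax":7,"ay":0,"az":0},{"claw":0.1,"tx":8,"ty":2.5,"tz":0,"ax":14,"ay":0,"az":0},{"claw":0.1,"tx":12,"ty":2.5,"tz":0,"ax":21,"ay":-1,"az":3},{"claw":0.1,"tx":16,"ty":2.5,"tz":2,"ax":27,"ay":-1.7,"az":6.5},{"claw":0.1,"tx":20,"ty":2.5,"tz":4,"ax":30.2,"ay":-1.7,"az":6.5},{"claw":0.1,"tx":24,"ty":2.5,"tz":6,"ax":30.2,"ay":-1.7,"az":6.5},{"claw":0.1,"tx":28,"ty":2.5,"tz":7,"ax":30.2,"ay":-1.7,"az":6.5},{"claw":0.1,"tx":32,"ty":2.5,"tz":8,"ax":30.2,"ay":-1.7,"az":6.5},{"claw":0.1,"tx":35,"ty":2.5,"tz":8.9,"ax":30.2,"ay":-1.7,"az":6.5},{"claw":0.1,"tx":36.4,"ty":2.5,"tz":8.9,"ax":30.2,"ay":-1.7,"az":6.5},{"claw":0.1,"tx":36.4,"ty":2.5,"tz":8.9,"ax":30.2,"ay":-1.7,"az":6.5},{"claw":0.1,"tx":36.4,"ty":2.5,"tz":8.9,"ax":30.2,"ay":-1.7,"az":6.5}]'

```text
time_s: 11.78
tool_pos: [603.4, 249.2, 225.2]
ee_rot: [-3.135, 0.002, 1.572]
force: [0.6, -1.4, -1.4]
width: 21.5
finger_force: 25.0
```

```bash
python3 - <<'E'
from h import *
from workcell import arm
import cv2
o=arm.get_obs();print(o["joint_pos"].round(2),rel([605,249,60],TR,o))
d=arm.get_image("wrist")
cv2.imwrite("pics/w7.png",cv2.resize(d["color"][...,::-1],(800,600),interpolation=cv2.INTER_CUBIC))
E
```

```text
[-0.59  0.46  0.22  1.52 -0.1   1.18 -0.36] ([0.01, 0.27, 16.52], [-0.39, 0.12, 0.08])
```

View pics/w7.png

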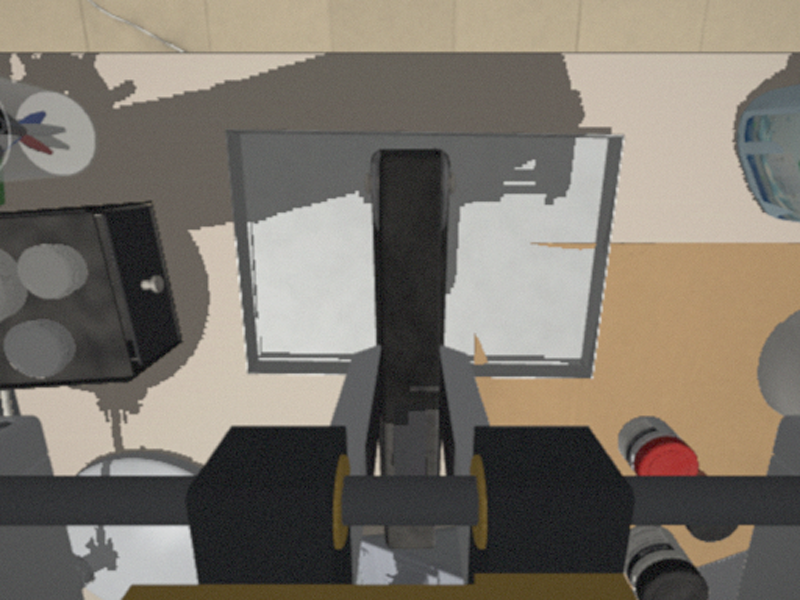

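The stapler is held straight, square over the tray's middle. Descending: free clearance first, then slow.

>>> carry_out --series '[{"claw":0.1,"tx":0,"ty":0.2,"tz":3,"ax":-0.4,"ay":0.1,"az":0},{"claw":0.1,"tx":0,"ty":0.2,"tz":6,"ax":-0.4,"ay":0.1,"az":0},{"claw":0.1,"tx":0,"ty":0.2,"tz":9,"ax":-0.4,"ay":0.1,"az":0},{"claw":0.1,"tx":0,"ty":0.2,"tz":12,"ax":-0.4,"ay":0.1,"az":0},{"claw":0.1,"tx":0,"ty":0.2,"tz":14.5,"ax":-0.4,"ay":0.1,"az":0},{"claw":0.1,"tx":0,"ty":0.2,"tz":16.5,"ax":-0.4,"ay":0.1,"az":0},{"claw":0.1,"tx":0,"ty":0.2,"tz":18,"ax":-0.4,"ay":0.1,"az":0},{"claw":0.1,"tx":0,"ty":0.2,"tz":18.6,"ax":-0.4,"ay":0.1,"az":0},{"claw":0.1,"tx":0,"ty":0.2,"tz":18.9,"ax":-0.4,"ay":0.1,"az":0},{"claw":0.1,"tx":0,"ty":0.2,"tz":18.9,"ax":-0.4,"ay":0.1,"az":0},{"claw":0.1,"tx":0,"ty":0.2,"tz":18.9,"ax":-0.4,"ay":0.1,"az":0}]'

```text
time_s: 12.75
tool_pos: [606.3, 248.4, 39.1]
ee_rot: [3.137, -0.001, 1.57]
force: [0.1, 0.1, -1.9]
width: 21.2
finger_force: 25.0
```

>>> carry_out --series '[{"claw":0.1,"tx":0,"ty":0,"tz":0.2,"ax":0,"ay":0,"az":0},{"claw":0.1,"tx":0,"ty":0,"tz":0.4,"ax":0,"ay":0,"az":0},{"claw":0.1,"tx":0,"ty":0,"tz":0.6,"ax":0,"ay":0,"az":0},{"claw":0.1,"tx":0,"ty":0,"tz":0.75,"ax":0,"ay":0,"az":0},{"claw":0.1,"tx":0,"ty":0,"tz":0.9,"ax":0,"ay":0,"az":0},{"claw":0.1,"tx":0,"ty":0,"tz":0.9,"ax":0,"ay":0,"az":0},{"claw":0.1,"tx":0,"ty":0,"tz":0.9,"ax":0,"ay":0,"az":0}]'

```text
time_s: 13.33
tool_pos: [605.8, 248.7, 29.2]
ee_rot: [3.138, -0.001, 1.571]
force: [0.2, -1.5, -0.2]
width: 21.4
finger_force: 25.0
```

>>> carry_out --series '[{"claw":0.1,"tx":0,"ty":0,"tz":0.1,"ax":0,"ay":0,"az":0},{"claw":0.1,"tx":0,"ty":0,"tz":0.15,"ax":0,"ay":0,"az":0},{"claw":0.1,"tx":0,"ty":0,"tz":0.15,"ax":0,"ay":0,"az":0},{"claw":0.1,"tx":0,"ty":0,"tz":0.15,"ax":0,"ay":0,"az":0}]'

```text
time_s: 13.67
tool_pos: [606.0, 248.7, 28.0]
ee_rot: [3.138, -0.001, 1.571]
force: [-0.2, -2.2, 5.6]
width: 20.7
finger_force: 25.0
```

Contact at 5.6 N. One hair lower, then opening slowly and backing straight up.

>>> carry_out --series '[{"claw":0.1,"tx":0,"ty":0,"tz":0.05,"ax":0,"ay":0,"az":0},{"claw":0.1,"tx":0,"ty":0,"tz":0.05,"ax":0,"ay":0,"az":0},{"claw":0.3,"tx":0,"ty":0,"tz":0.05,"ax":0,"ay":0,"az":0},{"claw":0.5,"tx":0,"ty":0,"tz":0.05,"ax":0,"ay":0,"az":0},{"claw":0.5,"tx":0,"ty":0,"tz":0.05,"ax":0,"ay":0,"az":0},{"claw":0.5,"tx":0,"ty":0,"tz":0.05,"ax":0,"ay":0,"az":0},{"claw":0.5,"tx":0,"ty":0,"tz":-1,"ax":0,"ay":0,"az":0},{"claw":0.5,"tx":0,"ty":0,"tz":-4,"ax":0,"ay":0,"az":0},{"claw":0.5,"tx":0,"ty":0,"tz":-8,"ax":0,"ay":0,"az":0},{"claw":0.5,"tx":0,"ty":0,"tz":-14,"ax":0,"ay":0,"az":0},{"claw":0.5,"tx":0,"ty":0,"tz":-20,"ax":0,"ay":0,"az":0},{"claw":0.5,"tx":0,"ty":0,"tz":-20,"ax":0,"ay":0,"az":0}]'

```text
time_s: 14.67
tool_pos: [605.1, 248.4, 231.4]
ee_rot: [3.137, -0.002, 1.57]
force: [0.7, -0.2, 0.6]
width: 46.9
finger_force: 0.0
```

```bash
python3 - <<'E'
from workcell import arm
import cv2,numpy as np
print(arm.get_obs()["tool_pos"])
a=arm.get_image("scene")["color"][100:300,130:390,::-1];b=arm.get_image("wrist")["color"][...,::-1]
A=cv2.resize(a,(520,400),interpolation=cv2.INTER_CUBIC);B=cv2.resize(b,(280,210))
B=np.vstack([B,np.zeros((190,280,3),np.uint8)])
cv2.imwrite("pics/fin.png",np.hstack([A,B]))
E
```

```text
[605.12487709 248.38352094 231.44422486]
```

View pics/fin.png

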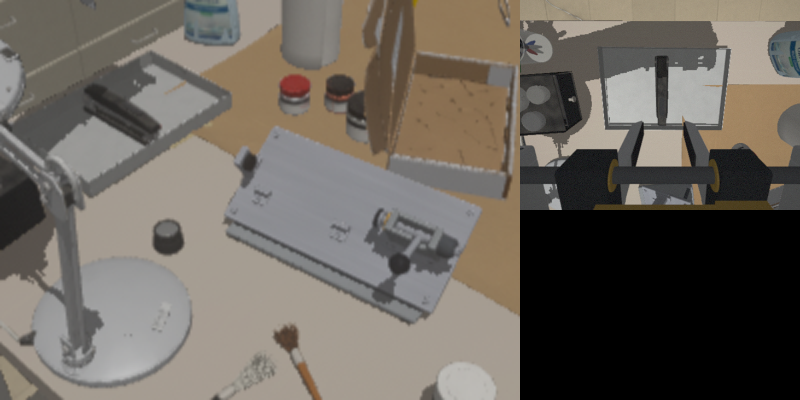

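The final picture shows the stapler upright on its base in the tray at (122,112). The plunger is parked with its knob down at (400,264), and the bystanders are in place. Handing in.

```bash
python3 -c "
from workcell import arm
print(arm.hand_in())"
```

```text
the job is handed in; nothing more can be done
None
```

The job is handed in at about 15 s of the 48 s allowed: the plunger is parked in its notch, the stapler lies on its base in the steel tray, and the other things look undisturbed in the last picture; no verdict came back.

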